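# Pack the specimen case and clamp it shut

## Robot

A 6-joint arm with a two-finger parallel gripper is mounted at the origin on the work surface. World frame = base frame: x ahead of the robot, y to its left, z up, the work surface at z = 0. Lengths are in m, angles in rad, forces in N, time in s.
With the tool pointing down it reaches from about 0.35 to 0.975 m from the base axis. Payload 4.9 kg.
Tool frame: the origin (TCP) lies at the very end of the fingers, on their centre line; the grasp point (between the pads) lies 19 mm behind it; z points along the fingers, y is the line along which they close (so a half turn about z gives the same grasp; the last joint's range is limited). The gripper opens to 85 mm and grips with 20 to 120 N. Pads are 22 mm wide; open, the fingers measure 114 mm over their backs; the gripper's body (76 mm by 85 mm) begins 54 mm behind the grasp point. The pads swing forward as they close: fully open they stand 13 mm farther back than shut.
Start: joints at [1.04, 0.053, 1.613, -0, 1.476, -0.119], TCP at [0.25, 0.573, 0.231] pointing down, gripper open.
Joint ranges: [-3.01, 3.01], [-1.01, 2.22], [0.06, 2.58], [-1.02, 4.17], [0.09, 2.62], [-3.14, 3.14]. Speed limits (rad/s): [2.57, 2.57, 3.14, 3.14, 3.14, 3.14].

## Interface

Orientations are given as a rotation vector (axis times angle).
In Python, from station import get_obs, get_image, get_calibration, finish_job gives the robot as it stands.
- The arm moves only by the tool servo_tool, never from a script. Its argument "increments" is a list of rows, each a list of 5 numbers: the opening, from 0 (shut) to 1 (fully open), then the shift along the tool's x, y, z in mm, then the turn about the tool's z in degrees. In form: [[jaw, tx, ty, tz, spin], ...]. A call has 1 to 12 rows; each row shifts and turns the commanded pose from where the row before left it, along the tool's axes as they then stand; what a row does not reach is not made up. A row lasts 1/8 s, in which the tool goes at most 62.5 mm and 10.7 degrees, less where a joint would pass 70% of its speed; a pose out of reach is approached as far as the arm can. A call is refused whole if a number of a shift passes 62.5 or a number of a turn 10.7, either way. A call with a gripper value outside its range is refused whole. The fingers move at their own pace and stop on an object; "force" is the grip in N (left out, the last holds). Time passes only in rows, so rows that do not move let the fingers close. It gives the time, the measured TCP pose, the force, the opening and the grip force at its end, in the units of the state.
- get_obs(): the state, without advancing time (a new reading comes with each control period).
- get_image(name): name is "scene" or "top"; returns the picture (384x512x3 uint8, red, green, blue); there is no depth.
- get_calibration(name): a dict with "fx", "fy", "cx", "cy" (pixels), "R" (3x3) and "t" (3): a world point X has camera coordinates R X + t. Camera axes: x right, y down, z forward; pixel columns grow to the right and rows downward; lengths in m; the calibration is good to about 2 mm. A picture is of the moment at which its call begins. get_calibration takes no time and is no camera call.
- finish_job(): hands the job in; it is judged then, once.
The state is a dict: "t": time; "q": joint angles; "dq": joint speeds; "effort": joint torques, N m; "tool_pos": TCP position; "tool_rot": TCP orientation; "contact_force": force on the tool from outside, world axes, zero at the start; "wrist_torque": the same for the moment, N m; "opening": finger opening in m; "grip_force": force on a finger pad.
Only numpy, scipy, OpenCV 4.12 (cv2) and the standard library are available. Lean on these libraries where they do the work, as an engineer would, in place of code of your own. Each camera call takes 0.05 s, during which the arm holds its last target. There are 200 camera calls.

## Task

One of the three blue-capped specimen jars already stands in the grey carrying case: pack the other two beside it, setting each down gently, upright, in an empty bay, so that all three stand in a row, one to a bay. Then shut the lid fully and, after that, swing the red clamp right down flat onto it. Keep the jars upright, and leave everything else where it stands.

Things in the scene. Friction and masses are not known exactly. Their poses are not given: they have to be found in the camera images.
- case: grey open case, fixed, 120 (x) x 300 (y) x 100 mm high, walls and floor 6 mm. Origin: centre of its underside, z up. Front faces its -x; lid hinges on the rear (+x) top edge. Black liner and dividers, 25 mm high above the floor, leave three bays about 83 x 83 mm in a row along y. A steel bracket (26 x 43 mm, top at 122 mm) amid the front wall carries the red clamp
- bay0 (a point): centre of the case's bay 0 (at y = -88 mm in the case's frame), on its floor, 6 mm above the case's underside; axes as the case
- bay1 (a point): centre of the case's bay 1 (the middle one), on its floor, 6 mm above the case's underside; axes as the case
- bay2 (a point): centre of the case's bay 2 (at y = +88 mm in the case's frame), on its floor, 6 mm above the case's underside; axes as the case
- jar0: blue-capped glass specimen jar, upright cylinder 44 mm diameter, 84 mm tall (blue cap: top 20 mm, same diameter; white paper label), about 150 g. Origin: centre of its underside; z up. The three are alike; two start on the table and one (jar2) in a bay of the case, any of the three
- jar1: blue-capped glass specimen jar, upright cylinder 44 mm diameter, 84 mm tall (blue cap: top 20 mm, same diameter; white paper label), about 150 g. Origin: centre of its underside; z up. The three are alike; two start on the table and one (jar2) in a bay of the case, any of the three
- jar2: blue-capped glass specimen jar, upright cylinder 44 mm diameter, 84 mm tall (blue cap: top 20 mm, same diameter; white paper label), about 150 g. Origin: centre of its underside; z up. The three are alike; two start on the table and one (jar2) in a bay of the case, any of the three
- lid (a joint): lid angle, rad: 0 = shut flat on the case, 1.57 = upright, at most 2.0 = leaning back; starts between 1.6 and 1.9. Plain aluminium plate 120 x 300 x 8 mm, 0.3 kg, no handle, black rubber strip on the outer face near its free edge. Its stiff hinge stays where it is left (0.35 Nm friction, about 4 N at the free edge): push it over from behind
- lid_hinge (a point): middle of the lid's hinge line (along the case's y), on the case's rear top edge, 100 mm above the table; it lies in the lid's underside. Axes turn with the lid: x from the free edge towards the hinge, z out of the outer face
- lid_edge (a point): middle of the lid's free edge, 120 mm from the hinge line, halfway through the 8 mm thickness
- clamp (a joint): clamp angle, rad: 0 = lying flat over the lid, pointing to the case's rear; 1.57 = upright; at most 2.2 = leaning out to the front. Starts open between 1.6 and 2.05; stays where left (0.1 Nm friction). A red bar 75 mm long, 24 mm wide, 10 mm thick
- clamp_hinge (a point): the clamp's pivot, axis along the case's y, at x = -74 mm, z = 114 mm in the case's frame, in the bar's mid-plane. Axes turn with the bar: x along it to its tip, z out of its upper face when down
- clamp_tip (a point): free end of the red bar, 75 mm from the pivot, in its mid-plane
- flask: bystander: green glass conical flask, 60 mm diameter at the foot, 102 mm tall. Origin: centre of its underside
- beaker: bystander: white open beaker, 60 mm diameter, 80 mm tall. Origin: centre of its underside
- honeyjar: bystander: amber jar with a steel cap, 58 mm diameter, 75 mm tall. Origin: centre of its underside
- squat_jar: bystander: round clear jar, 132 mm diameter, 115 mm tall, to the left. Origin: centre of its underside
- bud_vase: bystander: green narrow-necked vase, 64 mm diameter, 100 mm tall. Origin: centre of its underside
- dishes: bystander: stack of three culture dishes, 90 mm diameter, 41 mm tall, far right. Origin: centre of its underside
Not all that is in view belongs to the job. What is shaped like the jar0 but brown or purple is not meant.

How it is judged:
On the way, in this order (a step that is already met when the one before it is completed fails the run):
1. the three jars stand upright and released in the case, one in each bay ((horizontal distance between jar0 and bay0 below 0.028 m or horizontal distance between jar0 and bay1 below 0.028 m or horizontal distance between jar0 and bay2 below 0.028 m) and z of each of jar0, jar1, jar2 in the frame of case below 0.012 m and angle between each of jar0, jar1, jar2's own z axis and vertical below 0.1 rad and contact force between the fingers and jar0 below 0.3 N and linear speed of each of jar0, jar1, jar2 below 0.03 m/s and (horizontal distance between jar1 and bay0 below 0.028 m or horizontal distance between jar1 and bay1 below 0.028 m or horizontal distance between jar1 and bay2 below 0.028 m) and contact force between the fingers and jar1 below 0.3 N and (horizontal distance between jar2 and bay0 below 0.028 m or horizontal distance between jar2 and bay1 below 0.028 m or horizontal distance between jar2 and bay2 below 0.028 m) and contact force between the fingers and jar2 below 0.3 N and horizontal distance between jar0 and jar1 above 0.06 m and horizontal distance between each of jar0, jar1 and jar2 above 0.06 m), for 0.2 s.
2. the lid is fully shut, the jars still in place (all of step 1 and value of joint lid below 0.05 rad and not (value of joint clamp below 0.1 rad)), for 0.2 s.
3. the clamp is down flat on the shut lid (value of joint lid below 0.05 rad and value of joint clamp below 0.1 rad), for 0.2 s.
At the end, for the whole second after the job is handed in: One jar in each bay (axis within 28 mm of the bay's centre), standing on the case floor upright within 0.1 rad, released and at rest; jars at least 60 mm apart; lid within 0.05 rad of shut; clamp within 0.1 rad of flat (all of step 1 and all of step 3); the robot touches nothing.
It fails at once if a jar is tipped beyond 0.5 rad (angle between any of jar0, jar1, jar2's own z axis and vertical above 0.5 rad).
It fails at once if a jar is let fall (over 0.6 m/s with no finger on it) ((linear speed of jar0 above 0.6 m/s and contact force between the fingers and jar0 below 0.05 N) or (linear speed of jar1 above 0.6 m/s and contact force between the fingers and jar1 below 0.05 N) or (linear speed of jar2 above 0.6 m/s and contact force between the fingers and jar2 below 0.05 N)).
It fails at once if a bystander is moved more than 30 mm or knocked over (distance of any of flask, beaker, honeyjar, squat_jar, bud_vase, dishes from where it was at the start of the episode above 0.03 m or angle between any of flask, beaker, honeyjar, squat_jar, bud_vase, dishes's own z axis and vertical above 0.4 rad).
It also fails if it takes over 72 s, if anything falls off the work surface, if the arm or the gripper's body presses on something with over 40 N, if the wrist force passes 120 N, or if a joint passes its speed limit or range.

## Working session

There is one attempt and no reset: what is moved stays moved. The work goes in short steps, Python scripts to look and compute and a tool call to move; the robot and the scene stay as the last step left them, time stands still between calls to the robot, and variables do not carry over. Pictures are saved under pics/ and viewed, at most 10 in all, crops included, and the job is handed in when it is done.

Besides the shell and the picture viewer there is one more tool, called after "Request:" by a JSON object that holds its "op" and its "data", one argument or row to a line. servo_tool: Moves the arm, as the interface text tells. Its arguments: {"type":"object","properties":{"increments":{"type":"array"},"force":{"type":"number"}},"required":["increments"]}

```bash
mkdir -p pics
python3 - <<'E'
from station import *
import cv2
for n in("scene","top"):
    cv2.imwrite(f"pics/{n}0.png",get_image(n)[...,::-1]); c=get_calibration(n); print(n,c)
o=get_obs();print(o['t'],o['tool_pos'],o['tool_rot'],o['opening'])
E
```

```text
scene {'fx': 347.4323987511092, 'fy': 347.4323987511092, 'cx': 252.5345959160973, 'cy': 187.29038400193883, 'R': array([[-0.16991361,  0.98535303,  0.0144491 ],
       [ 0.82184087,  0.14977807, -0.54967637],
       [-0.54378943, -0.08152264, -0.83525272]]), 't': array([ 0.06522151, -0.35099471,  1.32395581])}
top {'fx': 461.05575514872834, 'fy': 461.05575514872834, 'cx': 257.3775870118709, 'cy': 184.69191797400083, 'R': array([[ 0.01071178, -0.99990528, -0.00864241],
       [-0.99959726, -0.01048054, -0.02637186],
       [ 0.02627879,  0.00892142, -0.99961484]]), 't': array([0.02135602, 0.49566258, 1.39420626])}
0.1 [0.24988834 0.57226908 0.23018773] [-6.42219171e-01 -3.07462755e+00  2.71025079e-03] 0.085164732991109
```

View pics/scene0.png

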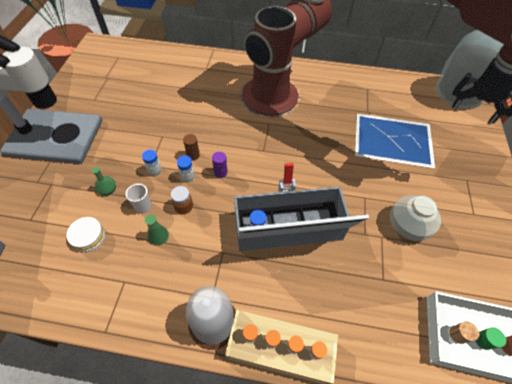

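View pics/top0.png

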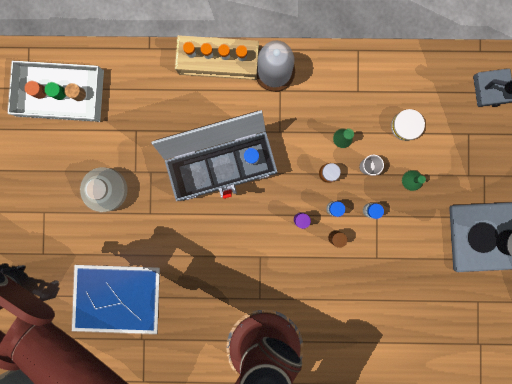

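```bash
cat > h.py <<'E'
from station import *
import cv2, numpy as np
def ray(n,u,v,z):
    c=get_calibration(n);R,t=c['R'],c['t'];o=-R.T@t
    d=R.T@np.array([(u-c['cx'])/c['fx'],(v-c['cy'])/c['fy'],1]);return o+d*(z-o[2])/d[2]
def proj(n,X):
    c=get_calibration(n);p=c['R']@np.array(X)+c['t'];return np.array([c['fx']*p[0]/p[2]+c['cx'],c['fy']*p[1]/p[2]+c['cy']])
E
python3 - <<'E'
from h import *
for n in("top","scene"):
    im=cv2.imread(f"pics/{n}0.png");hsv=cv2.cvtColor(im,cv2.COLOR_BGR2HSV)
    for nm,lo,hi in(("blue",(104,150,90),(116,255,255)),("purple",(125,100,50),(150,255,255)),("red",(0,200,120),(4,255,255)),("brown",(5,130,30),(14,255,110))):
        k,l,s,c=cv2.connectedComponentsWithStats(cv2.inRange(hsv,lo,hi))
        for i in range(1,k):
            if 30<s[i,4]<400: print(n,nm,s[i],c[i].round(1),ray(n,*c[i],.084).round(4))
im=cv2.imread("pics/top0.png")
cv2.imwrite("pics/c1.png",cv2.resize(im[105:210,145:285],None,fx=5.6,fy=5.6,interpolation=cv2.INTER_CUBIC))
E
```

```text
top blue [244 148  15  15 181] [251.  155.3] [0.5778 0.0451 0.084 ]
top blue [329 202  16  15 182] [337.  208.6] [ 0.4274 -0.2026  0.084 ]
top blue [368 204  16  15 190] [375.4 210.6] [ 0.4227 -0.3123  0.084 ]
top purple [294 213  17  16 200] [301.9 220. ] [ 0.3936 -0.1026  0.084 ]
top brown [257  53  55  39 374] [290.1  75.8] [ 0.8087 -0.0652  0.084 ]
top brown [103  78   8  17  61] [106.5  85.1] [0.7772 0.4658 0.084 ]
top brown [34 85 12 13 80] [40.3 92.5] [0.754  0.6577 0.084 ]
top brown [281 120  10  10  45] [284.2 124.6] [ 0.6673 -0.0496  0.084 ]
top brown [266 123  14  10  36] [271.1 126.9] [ 0.6603 -0.0118  0.084 ]
top brown [268 128  14  17  77] [274.2 135.9] [ 0.6344 -0.0209  0.084 ]
top brown [271 139  18  25 128] [279.4 152.1] [ 0.5878 -0.0364  0.084 ]
top brown [275 160  15  14  74] [281.7 167. ] [ 0.545  -0.0433  0.084 ]
top brown [319 165   9  17  31] [321.5 174.1] [ 0.5258 -0.1576  0.084 ]
top brown [236 184  17  10  61] [243.6 188.2] [0.4828 0.0655 0.084 ]
top brown [381 201   9  14  46] [385.7 207.6] [ 0.4317 -0.3417  0.084 ]
top brown [153 227  31  24 178] [168.8 23
[... 1550 characters left out ...]
5] [56.6 61. ] [ 0.059  -0.7933  0.084 ]
scene brown [254  73  11  13  32] [260.2  79.1] [ 0.0173 -0.0366  0.084 ]
scene brown [  7  91  26  23 282] [ 20.7 100.4] [ 0.2751 -0.8125  0.084 ]
scene brown [248  90  18  15  51] [258.5  95.6] [ 0.1032 -0.0285  0.084 ]
scene brown [  0 107  15  41 270] [  4.5 126. ] [ 0.392  -0.8011  0.084 ]
scene brown [500 115   8   8  32] [503.4 117.8] [0.0571 0.7911 0.084 ]
scene brown [184 141  15  19 166] [192.2 149.8] [ 0.3783 -0.1895  0.084 ]
scene brown [171 201  22  13 157] [181.9 207.5] [ 0.5805 -0.1637  0.084 ]
scene brown [190 330  38  19 132] [208.3 343.3] [ 0.9025 -0.0106  0.084 ]
scene brown [503 336   9  19 104] [508.3 345.8] [0.7933 0.6445 0.084 ]
```

View pics/c1.png

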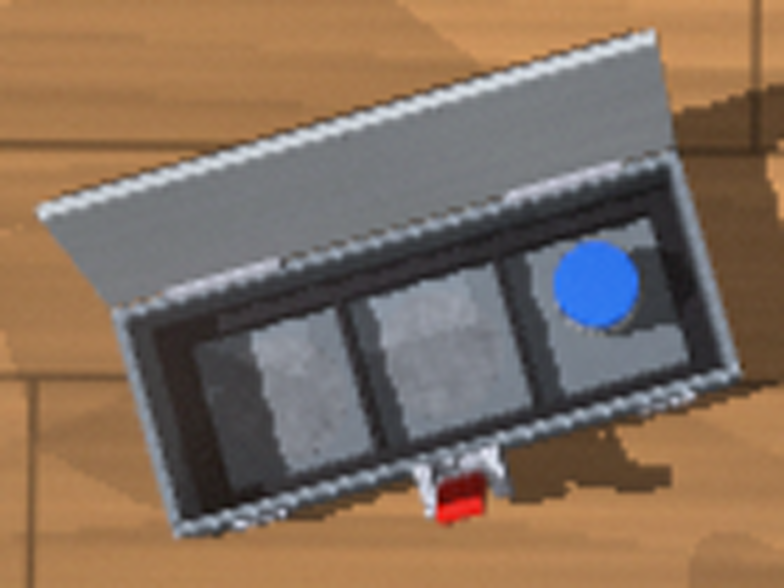

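```bash
cat >> h.py <<'E'
from scipy.spatial.transform import Rotation as Ro
def go(x,y,z,head=None):
    "tool-frame shift from measured pose to target (mm), spin deg first then shift after spin"
    o=get_obs();p=np.array(o['tool_pos']);M=Ro.from_rotvec(o['tool_rot']).as_matrix()
    h=np.degrees(np.arctan2(M[1,1],M[0,1])); s=0
    if head is not None: s=-((head-h+180)%360-180)
    M=M@Ro.from_rotvec([0,0,np.radians(s)]).as_matrix()
    print('t',o['t'],'heady',h.round(2),'spin',round(s,2),'shift',(M.T@(np.array([x,y,z])-p)*1e3).round(1))
E
python3 - <<'E'
from h import *
px=lambda u,v:((u+.5)/5.6-.5+145,(v+.5)/5.6-.5+105)
C={k:ray("top",*px(*v),.1) for k,v in dict(fl=(176,537),fr=(740,375),rr=(678,152),rl=(113,308)).items()}
for k,v in C.items():print(k,v.round(4))
c=sum(C.values())/4;c2=(C['fl']+C['fr'])/2
yd=(C['fl']-C['fr']+C['rl']-C['rr']);print('sz',np.linalg.norm(C['fl']-C['fr']),np.linalg.norm(C['rl']-C['rr']),np.linalg.norm(C['fl']-C['rl']),np.linalg.norm(C['fr']-C['rr']))
h=np.degrees(np.arctan2(yd[1],yd[0]));print('center',c,'heading y',h)
Y=yd[:2]/np.linalg.norm(yd[:2]);X=np.array([Y[1],-Y[0]])
for s in(-.088,0,.088):print((c[:2]+s*Y).round(4), 'floor px crop',((proj("top",[*(c[:2]+s*Y),.006])-[145,105])*5.6).round())
print('jar2',ray("top",251,155.3,.09),ray("scene",257.5,216.8,.088))
for a in(1.6,1.7,1.8,1.9):
  for s in(.15,-.15):
    P=c[:2]+X*(.06-.12*np.cos(a))+s*Y;print(a,((proj("top",[*P,.1+.12*np.sin(a)])-[145,105])*5.6).round(),proj("scene",[*P,.1+.12*np.sin(a)]).round())
o=get_obs()
go(.4275,-.2015,.23,90)
E
```

```text
fl [0.4457 0.2561 0.1   ]
fr [ 0.5308 -0.0287  0.1   ]
rr [0.6439 0.0038 0.1   ]
rl [0.5616 0.29   0.1   ]
sz 0.29731673850629836 0.2977362900748342 0.12074616649406031 0.11764206432584158
center [0.54550188 0.13030933 0.1       ] heading y 106.33215534733148
[0.5702 0.0459] floor px crop [595. 308.]
[0.5455 0.1303] floor px crop [440. 352.]
[0.5208 0.2148] floor px crop [284. 396.]
jar2 [0.57718652 0.04502153 0.09      ] [0.57429831 0.04510401 0.088     ]
1.6 [ 52. 279.] [364. 203.]
1.6 [677. 103.] [236. 215.]
1.7 [ 45. 254.] [366. 207.]
1.7 [670.  78.] [236. 219.]
1.8 [ 40. 230.] [367. 212.]
1.8 [663.  55.] [237. 225.]
1.9 [ 35. 207.] [368. 217.]
1.9 [657.  32.] [237. 230.]
t 0.1 heady 66.4 spin -23.6 shift [-177.6 -773.8    1.2]
```

Request:
{"op": "servo_tool", "data": {
  "increments": [
    [0.9, 0, 0, 0, -8],
    [0.9, 0, 0, 0, -8],
    [0.9, 0, 0, 0, -7.6],
    [0.9, -13, -56, 0, 0],
    [0.9, -13, -56, 0, 0],
    [0.9, -13, -56, 0, 0],
    [0.9, -13, -56, 0, 0],
    [0.9, -13, -56, 0, 0],
    [0.9, -13, -56, 0, 0],
    [0.9, -13, -56, 0, 0],
    [0.9, -13, -56, 0, 0],
    [0.9, -13, -56, 0, 0]
  ],
  "force": 30
}}

```text
t: 1.6
tool_pos: [0.367, 0.067, 0.2311]
tool_rot: [-0.001, 3.141, 0.0]
contact_force: [1.1, 0.8, -0.1]
opening: 0.077
grip_force: 0.0
```

Request:
{"op": "servo_tool", "data": {
  "increments": [
    [0.9, -13, -56, 0, 0],
    [0.9, -13, -56, 0, 0],
    [0.9, -13, -56, 0, 0],
    [0.9, -13, -56, 0, 0],
    [0.9, -8, -45, 0, 0],
    [0.9, 0, 0, 0, 0],
    [0.9, 0, 0, 0, 0]
  ]
}}

```text
t: 2.48
tool_pos: [0.4269, -0.1998, 0.2307]
tool_rot: [-0.0, -3.141, -0.002]
contact_force: [0.4, -0.2, -0.4]
opening: 0.0767
grip_force: 0.0
```

```bash
python3 -c "
from h import *
go(.4275,-.2015,.048,90)"
```

```text
t 2.475 heady 89.99 spin -0.01 shift [ -0.8  -1.9 182.7]
```

Request:
{"op": "servo_tool", "data": {
  "increments": [
    [0.9, -0.8, -1.9, 40, 0],
    [0.9, 0, 0, 45, 0],
    [0.9, 0, 0, 45, 0],
    [0.9, 0, 0, 35, 0],
    [0.9, 0, 0, 19, 0],
    [0.9, 0, 0, 0, 0],
    [0, 0, 0, 0, 0],
    [0, 0, 0, 0, 0],
    [0, 0, 0, 0, 0],
    [0, 0, 0, 0, 0],
    [0, 0, 0, 0, 0],
    [0, 0, 0, 0, 0]
  ],
  "force": 30
}}

```text
t: 3.98
tool_pos: [0.4291, -0.2027, 0.049]
tool_rot: [0.0, 3.139, -0.001]
contact_force: [-0.4, 2.2, 6.5]
opening: 0.0433
grip_force: 30.6
```

Request:
{"op": "servo_tool", "data": {
  "increments": [
    [0, 0, 0, 0, 0],
    [0, 0, 0, 0, 0],
    [0, 0, 0, -10, 0],
    [0, 0, 0, -15, 0]
  ]
}}

```text
t: 4.47
tool_pos: [0.4273, -0.2017, 0.0722]
tool_rot: [-0.0, -3.14, -0.002]
contact_force: [-0.2, -0.0, -1.2]
opening: 0.0432
grip_force: 30.9
```

```bash
python3 -c "
from h import *
go(.5208,.2148,.275,106.3)
print(get_obs()['opening'])"
```

```text
t 4.475 heady 90.0 spin -16.3 shift [-206.4  373.8 -202.6]
0.04316974064606187
```

Request:
{"op": "servo_tool", "data": {
  "increments": [
    [0, 0, 0, -25, 0],
    [0, 0, 0, -35, 0],
    [0, 0, 0, -40, 0],
    [0, 0, 0, -40, -4],
    [0, 0, 0, -40, -6],
    [0, 0, 0, -22.5, -6.3],
    [0, -10, 19, 0, 0],
    [0, -18, 32, 0, 0],
    [0, -23, 42, 0, 0],
    [0, -23, 42, 0, 0],
    [0, -23, 42, 0, 0],
    [0, -23, 42, 0, 0]
  ]
}}

```text
t: 5.98
tool_pos: [0.4816, 0.0432, 0.2756]
tool_rot: [-0.445, 3.109, -0.001]
contact_force: [0.3, -0.8, -1.7]
opening: 0.0428
grip_force: 31.0
```

Request:
{"op": "servo_tool", "data": {
  "increments": [
    [0, -23, 42, 0, 0],
    [0, -23, 42, 0, 0],
    [0, -20, 35, 0, 0],
    [0, -12, 22, 0, 0],
    [0, -8, 14, 0, 0],
    [0, 0, 0, 0, 0],
    [0, 0, 0, 0, 0]
  ]
}}

```text
t: 6.85
tool_pos: [0.5206, 0.2138, 0.2749]
tool_rot: [0.444, -3.11, 0.001]
contact_force: [-0.1, -0.4, -2.5]
opening: 0.0433
grip_force: 31.1
```

```bash
python3 -c "
from h import *
go(.5208,.2148,.055,106.3)
print(get_obs()['opening'])
cv2.imwrite('pics/s2.png',cv2.hconcat([get_image('scene')[120:280,150:400],get_image('top')[90:250,120:370]])[...,::-1])"
```

```text
t 6.85 heady 106.26 spin -0.04 shift [ -0.5   1.  219.9]
0.04333785393878482
```

View pics/s2.png

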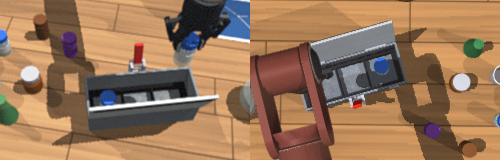

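Request:
{"op": "servo_tool", "data": {
  "increments": [
    [0, -0.5, 1, 20, 0],
    [0, 0, 0, 35, 0],
    [0, 0, 0, 40, 0],
    [0, 0, 0, 40, 0],
    [0, 0, 0, 35, 0],
    [0, 0, 0, 20, 0],
    [0, 0, 0, 12, 0],
    [0, 0, 0, 6, 0],
    [0, 0, 0, 4, 0],
    [0, 0, 0, 3, 0],
    [0, 0, 0, 2, 0],
    [0, 0, 0, 0, 0]
  ]
}}

```text
t: 8.45
tool_pos: [0.521, 0.2158, 0.058]
tool_rot: [-0.445, 3.11, 0.0]
contact_force: [-0.3, -0.3, -3.2]
opening: 0.0432
grip_force: 31.1
```

Request:
{"op": "servo_tool", "data": {
  "increments": [
    [0, 0, 0, 1, 0],
    [0, 0, 0, 1, 0],
    [0, 0, 0, 1, 0],
    [0, 0, 0, 0, 0]
  ]
}}

```text
t: 8.95
tool_pos: [0.5211, 0.2158, 0.0551]
tool_rot: [-0.446, 3.11, 0.0]
contact_force: [-0.5, -0.7, 0.7]
opening: 0.0434
grip_force: 31.2
```

Request:
{"op": "servo_tool", "data": {
  "increments": [
    [0, 0, 0, 0.5, 0],
    [0, 0, 0, 0, 0],
    [0.55, 0, 0, 0, 0],
    [0.68, 0, 0, 0, 0],
    [0.7, 0, 0, 0, 0],
    [0.7, 0, 0, 0, 0],
    [0.7, 0, 0, -15, 0],
    [0.7, 0, 0, -30, 0],
    [0.7, 0, 0, -40, 0],
    [0.7, 0, 0, -40, 0],
    [0.7, 0, 0, -40, 0],
    [0.7, 0, 0, -30, 0]
  ]
}}

```text
t: 10.45
tool_pos: [0.5215, 0.2159, 0.253]
tool_rot: [-0.445, 3.106, 0.001]
contact_force: [0.7, -0.1, 0.1]
opening: 0.0595
grip_force: 0.0
```

```bash
python3 -c "
from h import *
go(.424,-.3112,.26,90)
im=get_image('scene')[...,::-1]
cv2.imwrite('pics/s3.png',cv2.resize(im[140:270,100:360],None,fx=3,fy=3))"
```

```text
t 10.45 heady 106.31 spin 16.31 shift [  97.4 -527.1   -7.9]
```

View pics/s3.png

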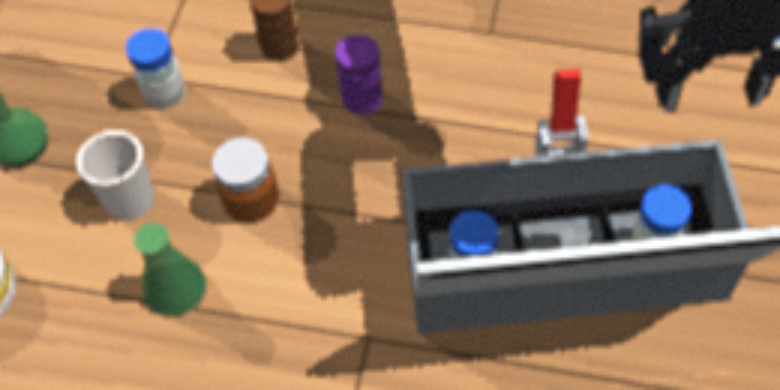

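Request:
{"op": "servo_tool", "data": {
  "increments": [
    [0.9, 0, 0, -5, 8.3],
    [0.9, 0, 0, 0, 8],
    [0.9, 5, -27, 0, 0],
    [0.9, 9, -50, 0, 0],
    [0.9, 10, -55, 0, 0],
    [0.9, 10, -55, 0, 0],
    [0.9, 10, -55, 0, 0],
    [0.9, 10, -55, 0, 0],
    [0.9, 10, -55, 0, 0],
    [0.9, 10, -55, 0, 0],
    [0.9, 10, -55, 0, 0],
    [0.9, 13.4, -40, 0, 0]
  ]
}}

```text
t: 12.0
tool_pos: [0.4229, -0.2884, 0.2549]
tool_rot: [0.002, 3.141, -0.001]
contact_force: [0.1, 0.3, -0.3]
opening: 0.0773
grip_force: 0.0
```

Request:
{"op": "servo_tool", "data": {
  "increments": [
    [0.9, 0, -25.1, 0, 0],
    [0.9, 0, 0, 0, 0],
    [0.9, 0, 0, 0, 0]
  ]
}}

```text
t: 12.38
tool_pos: [0.4241, -0.3105, 0.2543]
tool_rot: [-0.002, 3.141, 0.001]
contact_force: [0.8, -0.2, -0.3]
opening: 0.0767
grip_force: 0.0
```

```bash
python3 -c "
from h import *
go(.424,-.3112,.047,90)"
```

```text
t 12.375 heady 90.07 spin 0.07 shift [ 1.000e-01 -9.000e-01  2.073e+02]
```

Request:
{"op": "servo_tool", "data": {
  "increments": [
    [0.9, 0, 0, 40, 0],
    [0.9, 0, 0, 45, 0],
    [0.9, 0, 0, 45, 0],
    [0.9, 0, 0, 40, 0],
    [0.9, 0, 0, 25, 0],
    [0.9, 0, 0, 12, 0],
    [0, 0, 0, 0, 0],
    [0, 0, 0, 0, 0],
    [0, 0, 0, 0, 0],
    [0, 0, 0, 0, 0],
    [0, 0, 0, 0, 0],
    [0, 0, 0, 0, 0]
  ],
  "force": 30
}}

```text
t: 13.88
tool_pos: [0.4246, -0.3122, 0.0489]
tool_rot: [0.0, 3.139, -0.003]
contact_force: [0.9, 0.8, 6.5]
opening: 0.043
grip_force: 30.7
```

Request:
{"op": "servo_tool", "data": {
  "increments": [
    [0, 0, 0, 0, 0],
    [0, 0, 0, 0, 0],
    [0, 0, 0, -10, 0],
    [0, 0, 0, -20, 0],
    [0, 0, 0, -30, 0],
    [0, 0, 0, -40, 0],
    [0, 0, 0, -40, 0],
    [0, 0, 0, -40, -4],
    [0, 0, 0, -30, -6],
    [0, 0, 0, -19, -6.3],
    [0, 0, 0, 0, 0]
  ]
}}

```text
t: 15.25
tool_pos: [0.4239, -0.3117, 0.278]
tool_rot: [-0.443, 3.108, -0.004]
contact_force: [0.2, 0.2, -0.5]
opening: 0.0431
grip_force: 30.7
```

```bash
python3 -c "
from h import *
go(.5455,.1303,.275,106.3)"
```

```text
t 15.25 heady 106.23 spin -0.07 shift [-240.8  390.2    2.3]
```

Request:
{"op": "servo_tool", "data": {
  "increments": [
    [0, -12, 19.5, 0, 0],
    [0, -20, 32.4, 0, 0],
    [0, -25, 40.5, 0, 0],
    [0, -25, 40.5, 0, 0],
    [0, -25, 40.5, 0, 0],
    [0, -25, 40.5, 0, 0],
    [0, -25, 40.5, 0, 0],
    [0, -25, 40.5, 0, 0],
    [0, -25, 40.5, 0, 0],
    [0, -18, 29, 0, 0],
    [0, -10, 17, 0, 0],
    [0, -5.8, 8.8, 0, 0]
  ]
}}

```text
t: 16.75
tool_pos: [0.5448, 0.1312, 0.2751]
tool_rot: [0.445, -3.108, 0.001]
contact_force: [0.1, -0.7, -1.1]
opening: 0.0431
grip_force: 30.8
```

Request:
{"op": "servo_tool", "data": {
  "increments": [
    [0, 0, 0, 0, 0],
    [0, 0, 0, 0, 0]
  ]
}}

```text
t: 17.0
tool_pos: [0.5451, 0.1298, 0.2762]
tool_rot: [0.443, -3.11, 0.001]
contact_force: [-1.0, 0.0, -1.6]
opening: 0.0434
grip_force: 30.8
```

```bash
python3 -c "
from h import *
go(.5455,.1303,.0545,106.3)"
```

```text
t 17.0 heady 106.23 spin -0.07 shift [ -0.6   0.4 221.7]
```

Request:
{"op": "servo_tool", "data": {
  "increments": [
    [0, -0.5, 0.4, 20, 0],
    [0, 0, 0, 35, 0],
    [0, 0, 0, 40, 0],
    [0, 0, 0, 40, 0],
    [0, 0, 0, 35, 0],
    [0, 0, 0, 20, 0],
    [0, 0, 0, 12, 0],
    [0, 0, 0, 7, 0],
    [0, 0, 0, 5, 0],
    [0, 0, 0, 3, 0],
    [0, 0, 0, 2, 0],
    [0, 0, 0, 0, 0]
  ]
}}

```text
t: 18.5
tool_pos: [0.5456, 0.1313, 0.0575]
tool_rot: [-0.446, 3.11, 0.0]
contact_force: [-0.2, -0.1, 0.0]
opening: 0.0435
grip_force: 30.8
```

Request:
{"op": "servo_tool", "data": {
  "increments": [
    [0, 0, 0, 1, 0],
    [0, 0, 0, 1, 0],
    [0, 0, 0, 0, 0]
  ]
}}

```text
t: 18.88
tool_pos: [0.5454, 0.1313, 0.0552]
tool_rot: [0.445, -3.11, -0.0]
contact_force: [-0.1, 0.7, -1.2]
opening: 0.0435
grip_force: 30.8
```

Request:
{"op": "servo_tool", "data": {
  "increments": [
    [0, 0, 0, 1, 0],
    [0, 0, 0, 0, 0]
  ]
}}

```text
t: 19.12
tool_pos: [0.5459, 0.1313, 0.0549]
tool_rot: [-0.445, 3.109, -0.0]
contact_force: [-0.4, 0.4, 2.4]
opening: 0.043
grip_force: 30.9
```

Request:
{"op": "servo_tool", "data": {
  "increments": [
    [0.55, 0, 0, 0, 0],
    [0.68, 0, 0, 0, 0],
    [0.7, 0, 0, 0, 0],
    [0.7, 0, 0, 0, 0],
    [0.7, 0, 0, -15, 0],
    [0.7, 0, 0, -30, 0],
    [0.7, 0, 0, -40, 0],
    [0.7, 0, 0, -45, 0],
    [0.7, 0, 0, -45, 0],
    [0.5, 0, 0, -45, 0],
    [0.2, 0, 0, -35, 0],
    [0, 0, 0, 0, 0]
  ]
}}

```text
t: 20.62
tool_pos: [0.5471, 0.1315, 0.3149]
tool_rot: [-0.444, 3.101, -0.001]
contact_force: [0.2, 0.1, -0.9]
opening: 0.007
grip_force: 0.0
```

Request:
{"op": "servo_tool", "data": {
  "increments": [
    [0, -20, -12, 0, 0],
    [0, -40, -24, 0, 0],
    [0, -40, -24, 0, 0],
    [0, -30, -18, 0, 0],
    [0, -20, -12, 0, 0],
    [0, 0, 0, 0, 0],
    [0, 0, 0, 0, 0]
  ]
}}

```text
t: 21.5
tool_pos: [0.7139, 0.0873, 0.3085]
tool_rot: [0.446, -3.108, -0.001]
contact_force: [-0.3, 0.5, 0.1]
opening: 0.0
grip_force: 0.0
```

```bash
cat >> h.py <<'E'
def case(cx,cy,z):
    a=np.radians(16.3);X=np.array([np.cos(a),np.sin(a)]);Y=np.array([-X[1],X[0]]);c=np.array([.5455,.1303])
    p=np.array(get_obs()['tool_pos']);d=p[:2]-c;print('in case frame',(np.array([d@X,d@Y,p[2]])*1e3).round(1))
    go(*(c+cx*X+cy*Y),z,106.3)
E
python3 -c "
from h import *
case(.15,-.09,.19)
im=get_image('scene')[...,::-1];t=get_image('top')[...,::-1]
f=lambda i:cv2.resize(i,(390,300))
cv2.imwrite('pics/s4.png',cv2.hconcat([f(im[150:270,210:366]),f(t[90:210,140:296])]))"
```

```text
in case frame [149.5 -88.6 308.5]
t 21.5 heady 106.32 spin 0.02 shift [ -0.7  -1.5 118.5]
```

View pics/s4.png

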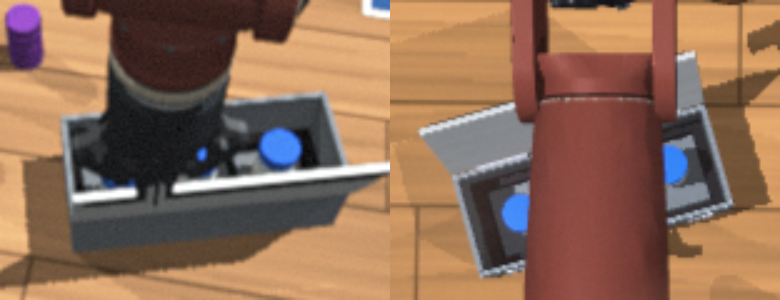

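Request:
{"op": "servo_tool", "data": {
  "increments": [
    [0, 0, 0, 30, 0],
    [0, 0, 0, 40, 0],
    [0, 0, 0, 30, 0],
    [0, 0, 0, 18, 0],
    [0, 10, 0, 0, 0],
    [0, 12, 0, 0, 0],
    [0, 12, 0, 0, 0],
    [0, 12, 0, 0, 0],
    [0, 12, 0, 0, 0],
    [0, 12, 0, 0, 0],
    [0, 0, 0, 0, 0]
  ]
}}

```text
t: 22.98
tool_pos: [0.6459, 0.0669, 0.1906]
tool_rot: [0.445, -3.107, 0.0]
contact_force: [-0.7, 0.5, -0.2]
opening: 0.0001
grip_force: 0.0
```

```bash
python3 -c "
from h import *
case(.048,-.09,.187);print(get_obs()['contact_force'])
im=get_image('scene')[...,::-1]
cv2.imwrite('pics/s5.png',cv2.resize(im[130:270,190:390],None,fx=3,fy=3))"
```

```text
in case frame [ 78.6 -89.  190.6]
t 22.975 heady 106.29 spin -0.01 shift [30.6 -1.   3.7]
[-0.706303    0.52647467 -0.18678218]
```

View pics/s5.png

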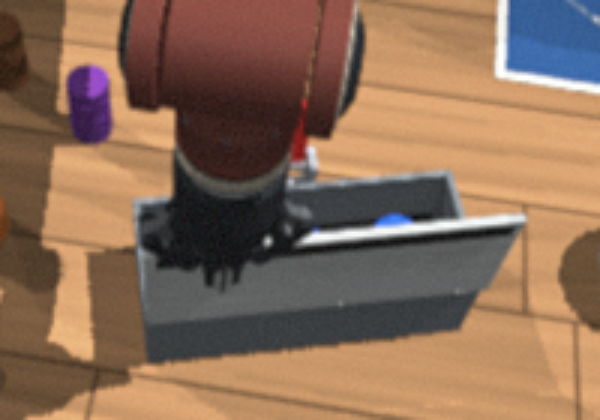

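Request:
{"op": "servo_tool", "data": {
  "increments": [
    [0, 10, 0, 1, 0],
    [0, 10, 0, 1, 0],
    [0, 10, 0, 2, 0],
    [0, 10, 0, 3, 0],
    [0, 10, 0, 5, 0],
    [0, 9, 0, 5, 0],
    [0, 8, 0, 7, 0],
    [0, 7, 0, 7, 0],
    [0, 7, 0, 8, 0],
    [0, 5, 0, 8, 0],
    [0, 0, 0, 0, 0]
  ]
}}

```text
t: 24.4
tool_pos: [0.5636, 0.0432, 0.1424]
tool_rot: [0.445, -3.107, -0.001]
contact_force: [0.3, 0.2, 0.3]
opening: -0.0002
grip_force: 0.0
```

```bash
python3 -c "
from h import *
case(-.02,-.09,.108);print(get_obs()['contact_force'])
im=get_image('scene')[...,::-1]
cv2.imwrite('pics/s6.png',cv2.resize(im[130:270,190:390],None,fx=3,fy=3))"
```

```text
in case frame [ -7.  -88.7 142.4]
t 24.4 heady 106.29 spin -0.01 shift [12.9 -1.4 34.4]
[0.26955393 0.23703012 0.29193034]
```

View pics/s6.png

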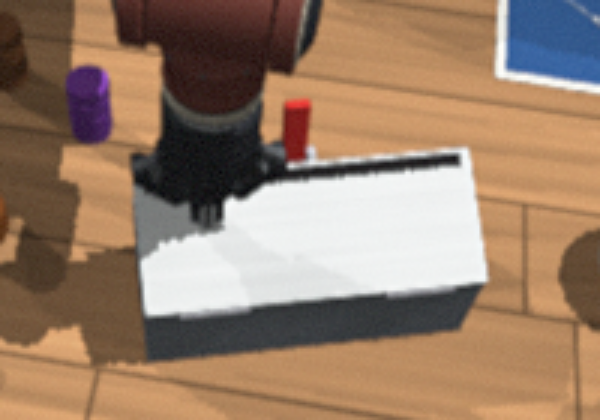

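Lid is nearly down (free edge strip near row 165 of the crop), clamp still upright. I press it down the rest of the way.

Request:
{"op": "servo_tool", "data": {
  "increments": [
    [0, 4, 0, 6, 0],
    [0, 4, 0, 8, 0],
    [0, 3, 0, 8, 0],
    [0, 1, 0, 6, 0],
    [0, 0, 0, 4, 0],
    [0, 0, 0, 2, 0],
    [0, 0, 0, 0, 0]
  ]
}}

```text
t: 25.32
tool_pos: [0.5531, 0.0399, 0.1096]
tool_rot: [0.445, -3.109, -0.001]
contact_force: [-0.5, 0.6, 0.0]
opening: 0.0001
grip_force: 0.0
```

Request:
{"op": "servo_tool", "data": {
  "increments": [
    [0, 0, 0, 2, 0],
    [0, 0, 0, 1, 0],
    [0, 0, 0, 1, 0],
    [0, 0, 0, 0, 0]
  ]
}}

```text
t: 25.82
tool_pos: [0.5534, 0.0399, 0.108]
tool_rot: [0.446, -3.109, -0.0]
contact_force: [-7.3, -0.4, 9.7]
opening: 0.0001
grip_force: 4.9
```

Request:
{"op": "servo_tool", "data": {
  "increments": [
    [0, 0, 0, -20, 0],
    [0, 0, 0, -40, 0],
    [0, 0, 0, -45, 0],
    [0, 0, 0, -45, 0],
    [0, 20, 10, 0, 0],
    [0, 35, 25, 0, 0],
    [0, 40, 25, 0, 0],
    [0, 32, 19, 0, 0],
    [0, 15, 10, 0, 0],
    [0, 0, 0, 0, 0]
  ]
}}

```text
t: 27.08
tool_pos: [0.392, 0.0857, 0.2574]
tool_rot: [-0.447, 3.106, -0.0]
contact_force: [0.7, -0.2, 1.4]
opening: 0.0003
grip_force: 0.0
```

```bash
python3 -c "
from h import *
case(-.16,0,.16)
im=get_image('scene')[...,::-1];t=get_image('top')[...,::-1]
f=lambda i:cv2.resize(i,(390,300))
cv2.imwrite('pics/s7.png',cv2.hconcat([f(im[150:270,210:366]),f(t[90:210,140:296])]))"
```

```text
in case frame [-159.8    0.3  257.4]
t 27.075 heady 106.36 spin 0.06 shift [ 0.5 -0.2 97.4]
```

View pics/s7.png

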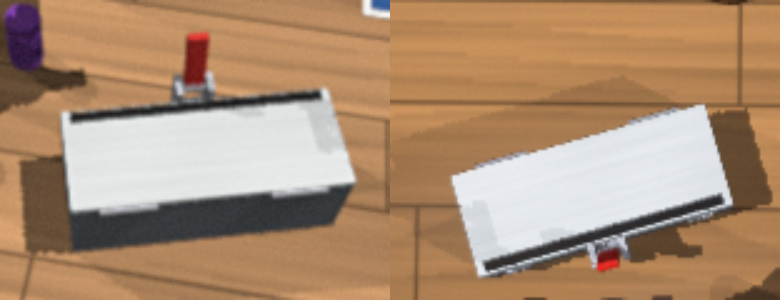

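The lid is flat shut (scene crop corners (65,115)–(355,180)) and the clamp still stands upright at (197,60). Now I swing the clamp over.

Request:
{"op": "servo_tool", "data": {
  "increments": [
    [0, 0, 0, 30, 0],
    [0, 0, 0, 40, 0],
    [0, 0, 0, 25, 0],
    [0, -10, 0, 0, 0],
    [0, -15, 0, 0, 0],
    [0, -15, 0, 0, 0],
    [0, -15, 0, 0, 0],
    [0, -15, 0, 0, 0],
    [0, -9, 0, 0, 0],
    [0, -8, 0, 2, 0],
    [0, -8, 0, 4, 0],
    [0, 0, 0, 0, 0]
  ]
}}

```text
t: 28.68
tool_pos: [0.4836, 0.1122, 0.1548]
tool_rot: [0.446, -3.109, -0.0]
contact_force: [-0.7, 0.0, 0.2]
opening: -0.0002
grip_force: 0.0
```

```bash
python3 -c "
from h import *
case(-.035,0,.119);print(get_obs()['contact_force'])"
```

```text
in case frame [-64.5  -0.  154.8]
t 28.675 heady 106.31 spin 0.01 shift [-29.5   0.   35.8]
[-0.69789532  0.04367285  0.20382115]
```

Request:
{"op": "servo_tool", "data": {
  "increments": [
    [0, -8, 0, 1, 0],
    [0, -7, 0, 4, 0],
    [0, -6, 0, 6, 0],
    [0, -5, 0, 7, 0],
    [0, -3, 0, 7, 0],
    [0, -2, 0, 6, 0],
    [0, 0, 0, 4, 0],
    [0, 0, 0, 2, 0],
    [0, 0, 0, 0, 0]
  ]
}}

```text
t: 29.8
tool_pos: [0.5139, 0.1209, 0.119]
tool_rot: [-0.445, 3.108, 0.0]
contact_force: [0.8, 0.0, 2.4]
opening: 0.0001
grip_force: 1.1
```

Request:
{"op": "servo_tool", "data": {
  "increments": [
    [0, 0, 0, 1, 0],
    [0, 0, 0, 1, 0],
    [0, 0, 0, 0, 0]
  ]
}}

```text
t: 30.18
tool_pos: [0.514, 0.1209, 0.1188]
tool_rot: [-0.445, 3.108, 0.0]
contact_force: [-3.7, 0.7, 11.0]
opening: 0.0003
grip_force: 5.6
```

Request:
{"op": "servo_tool", "data": {
  "increments": [
    [0, 0, 0, -20, 0],
    [0, 0, 0, -40, 0],
    [0, 0, 0, -40, 0],
    [0, 0, 0, -40, 0],
    [0, 30, -30, 0, 0],
    [0, 40, -50, 0, 0],
    [0, 30, -50, 0, 0],
    [0, 0, -50, 0, 0],
    [0, 0, -50, 0, 0],
    [0, 0, 0, 0, 0],
    [0, 0, 0, 0, 0]
  ]
}}

```text
t: 31.55
tool_pos: [0.482, -0.1264, 0.2563]
tool_rot: [0.445, -3.109, -0.001]
contact_force: [-0.1, -0.1, 0.8]
opening: -0.0001
grip_force: 0.0
```

```bash
python3 -c "
from h import *
im=get_image('scene')[...,::-1];t=get_image('top')[...,::-1]
f=lambda i:cv2.resize(i,(390,300))
cv2.imwrite('pics/s8.png',cv2.hconcat([f(im[150:270,210:366]),f(t[90:210,140:296])]))"
```

```text
(no output)
```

View pics/s8.png

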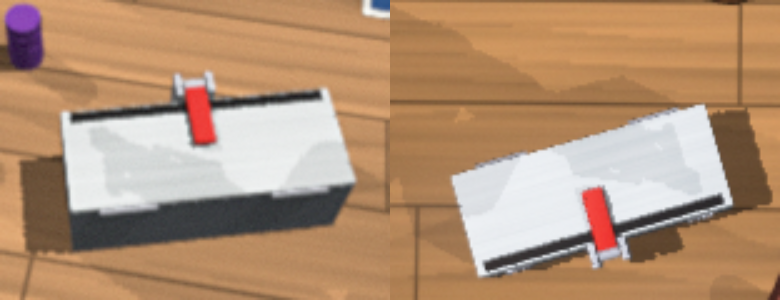

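The clamp lies flat on the shut lid (scene crop (200,115)), and the arm is clear.

```bash
python3 -c "
from station import *
print(finish_job())"
```

```text
the job is handed in; nothing more can be done
None
```

I packed both jars beside the third, shut the lid, swung the clamp down flat and handed the job in. Pictures show the lid and clamp down, but I had no clear view of the middle jar after releasing it, and the hand-in returned no verdict.

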